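Put the workshop cabinet away: load it and latch its door

TASK

Tidy up the red tool cabinet: stand the blue spray can upright in either pocket of the rack on the inside of its open door, lay the ratchet in its open drawer and push the drawer fully home. Then swing the door shut until it seats on its catch and stays shut. Leave the other things on the bench where they are.

Things in the scene. Friction and masses are not known exactly. Their poses are not given: they have to be found in the camera images.
- cabinet: Red steel tool cabinet fixed on the bench, 280 mm wide (its y), 260 deep (its x), 310 tall; origin at the centre of its underside; its open front (130 mm from the origin) looks along its -x, roughly to the robot. A drawer is just under the roof; below is the space into which the door's rack swings. Door hinge at the front left (-x, +y) corner, spring roller catch inside the right wall.
- door (a joint): Door opening, rad: 0 shut and seated, starts at 2.25 to 2.6, stop at 2.7. Vertical hinge, light (0.1 N m friction), stays where left; turns anticlockwise from above as it shuts. The catch resists over the last 0.055 rad (about 8 N on the outer face 180 mm from the hinge) until 0.025 is passed, then pulls the door to 0 and holds it. An open drawer stops the door.
- door_hinge (a point): On the hinge axis, at the door's top edge (305 mm over the bench). Turns with the door: -y runs from hinge to free edge, +x square to the door to its inner (rack) side, z up. Panel 278 mm wide, z 20 to 305 mm over the bench, inner face at x -6 mm, outer face at x -24 mm. On the outer face 252 mm from the hinge: upright bar handle 100 mm long, centred 200 mm high, 35 mm off the face.
- door_edge (a point): Upper corner of the door's outer face at its free edge; same axes as door_hinge, moves with the door.
- rack_outer (a point): Centre of the floor (top side) of the pocket farther from the hinge in the two-can rack of white steel on the door's inner face, 55 mm over the bench, 168 mm from the hinge, 53 mm from the door's inner face; axes as door_hinge, moves with the door. Pocket open at the top, inside 74 mm along the door (y) by 74 mm (x); sheet walls 25 mm high, guard rail at 80 mm over the floor.
- rack_inner (a point): The same for the rack's other pocket, 92 mm from the hinge. Either pocket will do. A can standing in the rack passes under the drawer as the door shuts.
- drawer (a joint): How far the drawer is pulled out, in m: 0 fully home, starts at 0.125 to 0.15, stop at 0.16. It slides along the cabinet's x with about 2 N of friction and stays where it is left.
- drawer_in (a point): Point on the drawer's floor (top side, black rubber, 240 mm over the bench), midway between its sides and 60 mm behind the inner side of its front panel; axes as the cabinet's, moves with the drawer. Inside 236 mm wide (y), 216 long; side walls 40 mm, front panel 53 mm high over the floor. Only the pulled-out part is open from above, the rest is under the cabinet's roof.
- drawer_front (a point): Middle of the outer face of the drawer's red front panel, 276 mm over the bench (panel 260 mm wide, 233 to 293 mm over the bench, an aluminium strip along its top, 280 to 292 mm over the bench, stands 2 mm proud); axes as the cabinet's, moves with the drawer. When home the face is 3 mm in front of the cabinet's roof edge.
- can_blue: Blue spray can with a white cap and a white band, standing; 58 mm diameter up to 130 mm, cap 40 mm diameter up to 165 mm; about 0.3 kg; origin at the centre of its underside, z along its axis.
- ratchet: Ratchet handle lying flat on the bench, 180 mm long, 22 mm high: black grip 24 mm wide from x = -90 to +5 mm, steel neck 14 mm wide, round head 38 mm diameter centred at x = +71 mm; about 0.35 kg; origin under the middle of its length, x from grip to head, balance point about there.
- can_red: Red spray can, same size as the blue one, standing. Bystander; origin at the centre of its underside.
- screwdriver: Yellow screwdriver, 170 mm long, lying. Bystander.
- tub: Jar with a green cap, 68 mm diameter, 80 mm tall, standing right of the cabinet. Bystander; origin at the centre of its underside.
- mug: White mug, 76 mm diameter, 90 mm tall. Bystander; origin at the centre of its underside.
- spring: Yellow coil spring standing on end, 69 mm diameter, 100 mm tall. Bystander; origin at the centre of its underside.
- hookspanner: Dark flat hook spanner, about 160 mm long, 8 mm high, lying. Bystander.

How it is judged:
By the outcome, as a careful person would: the job done as asked, in the order asked, and still so for the second after the job is handed in, with the robot touching nothing.
It also fails if it takes over 72 s, if anything falls off the work surface, if the arm or the gripper's body presses on something with over 40 N, if the wrist force passes 120 N, or if a joint passes its speed limit or range.

ROBOT

A 7-joint arm with a two-finger parallel gripper is mounted at the origin on the work surface. World frame = base frame: x ahead of the robot, y to its left, z up, the work surface at z = 0. Lengths are in m, angles in rad, forces in N, time in s.
With the tool pointing down it reaches from about 0.35 to 0.9 m from the base axis. Payload 8.1 kg.
Tool frame: the origin (TCP) lies between the finger pads; the fingertips stand 11 mm ahead of it and the grasp point (between the pads) lies 8 mm behind it (tcp_to_tips is the distance from the TCP to the fingertips, in m); z points along the fingers, y is the line along which they close (so a half turn about z gives the same grasp; the last joint's range is limited). The gripper opens to 92 mm and grips with 3 to 60 N. Pads are 19 mm wide; open, the fingers measure 130 mm over their backs; the gripper's body (75 mm by 190 mm) begins 47 mm behind the grasp point.
Start: joints at [-1.279, 0.434, 0.025, 1.573, -0.012, 1.134, -0.075], TCP at [0.24, 0.577, 0.238] pointing down, gripper open.
Joint ranges: [-2.62, 2.62], [-0.44, 2.09], [-1.27, 1.32], [0.08, 2.57], [-1.32, 4.46], [0.12, 2], [-2.74, 2.74]. Speed limits (rad/s): [2.22, 2.22, 3.01, 3.01, 3.14, 3.14, 3.14].

INTERFACE

Orientations are given as a unit quaternion [x, y, z, w].
In Python, from station import get_state, camera, finish_job, tcp_to_tips gives the robot as it stands. The module is installed in compiled form; this text tells all that it offers.
- The arm moves only by the shell command python3 -m inch 'ROWS' [FORCE]. ROWS is JSON, a list of rows, each a list of 3 entries, a list of its own where there are three numbers: the turn, a rotation vector about the tool's x, y, z in degrees, then the shift along the tool's x, y, z in mm, then the closure, from 0 (fully open) to 1 (shut). A call has 1 to 20 rows; each row shifts and turns the commanded pose from where the row before left it, along the tool's axes as they then stand; what a row does not reach is not made up. A row lasts 1/12 s, in which the tool goes at most 41.7 mm and 7.16 degrees, less where a joint would pass 70% of its speed; a pose out of reach is approached as far as the arm can. A call is refused whole if a number of a shift passes 41.7 or a number of a turn 7.16, either way. A call with a gripper value outside its range is refused whole. The fingers move at their own pace and stop on an object; FORCE is the grip in N (left out, the last holds). Time passes only in rows, so rows that do not move let the fingers close. It gives the time, the measured TCP pose, the force, the opening and the grip force at its end, in the units of the state.
- get_state(): the state, without advancing time (a new reading comes with each control period).
- camera(name): name is "scene" or "top" or "wrist"; returns a dict with "pixels" (420x560x3 uint8, red, green, blue), "fx", "fy", "cx", "cy" (pixels), "k1" (the pictures are not rectified: a ray, as slopes to the right and down, at radius r is drawn at 1 + k1 r^2 times it, then the intrinsics apply), "rvec" (rotation vector, rad) and "tvec" (3), from world to camera coordinates, as OpenCV has them. Camera axes: x right, y down, z forward; pixel columns grow to the right and rows downward; lengths in m; the calibration is good to about 2 mm. A picture is of the moment at which its call begins. There is no depth.
- finish_job(): hands the job in; it is judged then, once.
The state is a dict: "t": time; "q": joint angles; "joint_vel": joint speeds; "joint_efforts": joint torques, N m; "position": TCP position; "eef_rot": TCP orientation; "wrist_force": force on the tool from outside, world axes, zero at the start; "wrist_torque": the same for the moment, N m; "finger_gap": finger opening in m; "gripper_force": force on a finger pad.
Only numpy, scipy, OpenCV 4.12 (cv2) and the standard library are available. Lean on these libraries where they do the work, as an engineer would, in place of code of your own. Each camera call takes 0.05 s, during which the arm holds its last target. There are 200 camera calls.

## Working session

There is one attempt and no reset: what is moved stays moved. The work goes in short steps, Python scripts to look and compute and a shell command to move; the robot and the scene stay as the last step left them, time stands still between calls to the robot, and variables do not carry over. Pictures are saved under pics/ and viewed, at most 10 in all, crops included, and the job is handed in when it is done.

```bash
mkdir -p pics
cat > h.py <<'E'
import numpy as np, cv2, json
from scipy.spatial.transform import Rotation as R
from station import get_state, camera, finish_job, tcp_to_tips
def snap(name, fn):
    c=camera(name); cv2.imwrite('pics/'+fn+'.png', c['pixels'][:,:,::-1])
    d={k:np.array(c[k]).tolist() for k in c if k!='pixels'}
    json.dump(d,open('pics/'+fn+'.json','w')); return c
def load(fn): return json.load(open('pics/'+fn+'.json'))
def ray(c,u,v):
    x=(u-c['cx'])/c['fx']; y=(v-c['cy'])/c['fy']; rd=np.hypot(x,y); r=rd
    for _ in range(30): r=rd/(1+c['k1']*r*r)
    s=r/rd if rd>0 else 1
    M=R.from_rotvec(np.ravel(c['rvec'])).as_matrix(); t=np.ravel(c['tvec'])
    d=M.T@np.array([x*s,y*s,1]); return -M.T@t, d/np.linalg.norm(d)
def atz(c,u,v,z):
    o,d=ray(c,u,v); return o+d*(z-o[2])/d[2]
def tri(*obs):
    A=np.zeros((3,3));b=np.zeros(3);L=[]
    for c,u,v in obs:
        o,d=ray(c,u,v);P=np.eye(3)-np.outer(d,d);A+=P;b+=P@o;L.append((o,d,P))
    p=np.linalg.solve(A,b); return p, [np.linalg.norm(P@(p-o)) for o,d,P in L]
def proj(c,p):
    M=R.from_rotvec(np.ravel(c['rvec'])).as_matrix(); q=M@np.array(p)+np.ravel(c['tvec'])
    x,y=q[:2]/q[2]; s=1+c['k1']*(x*x+y*y); return c['fx']*x*s+c['cx'], c['fy']*y*s+c['cy']
def tool(dw):  # world vector (mm) -> tool axes
    return R.from_quat(get_state()['eef_rot']).inv().apply(dw)
E
python3 - <<'E'
from h import *
s=get_state();print(s)
for n in ('scene','top'): snap(n,n+'0')
for n in ('scene','top'):
    c=load(n+'0');print(n,c['fx'],c['k1'],ray(c,280,210))
    i=cv2.imread(f'pics/{n}0.png');cv2.imwrite(f'pics/{n}0b.png',cv2.resize(i,(800,600),interpolation=cv2.INTER_CUBIC))
E
```

```text
{'t': 0.0, 'q': array([-1.27858626,  0.43521918,  0.02499639,  1.5741112 , -0.0115833 ,
        1.13401231, -0.0750967 ]), 'joint_vel': array([-0.00012038,  0.00051671, -0.00068891, -0.00070183,  0.00028494,
       -0.00162894, -0.0003773 ]), 'joint_efforts': array([ 5.44000850e-04, -6.67862391e+01,  9.84833501e-01, -3.14435935e+01,
       -6.06396748e-02,  4.29714366e-02,  1.51352738e-04]), 'position': array([0.24027065, 0.5764214 , 0.23694216]), 'eef_rot': array([ 1.96164987e-01,  9.80570576e-01, -7.99332872e-04, -7.31527805e-05]), 'wrist_force': array([-0.22335111, -0.68079061,  0.21538461]), 'wrist_torque': array([-0.00780793,  0.02084986, -0.05706825]), 'gripper_force': 0.0, 'finger_gap': 0.09171610822080485}
scene 406.9719687098174 -0.10090221398597857 (array([ 0.16605651, -0.19609102,  1.20610368]), array([ 0.29848511,  0.04386713, -0.95340564]))
top 455.3607875276318 -0.04539476632143491 (array([ 0.36946324, -0.14912453,  1.23847383]), array([ 0.12086472,  0.04207144, -0.99177705]))
```

View pics/scene0b.png

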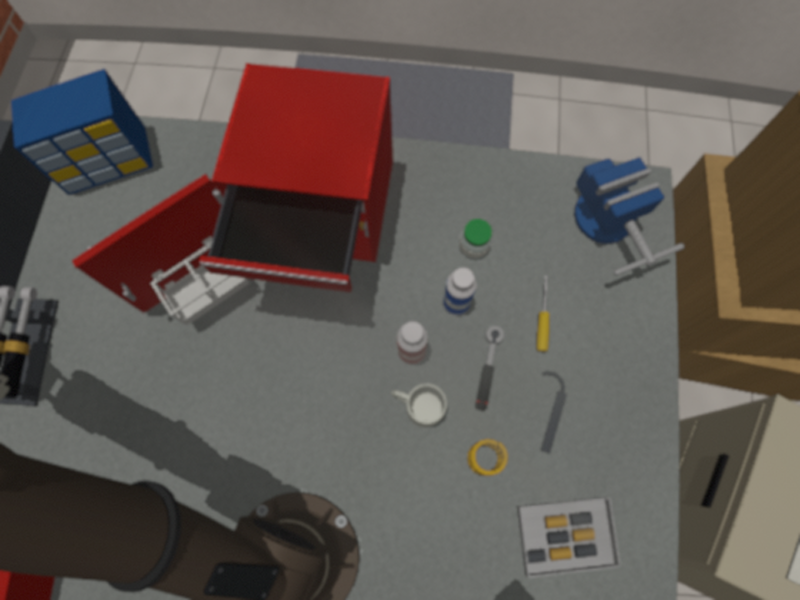

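View pics/top0b.png

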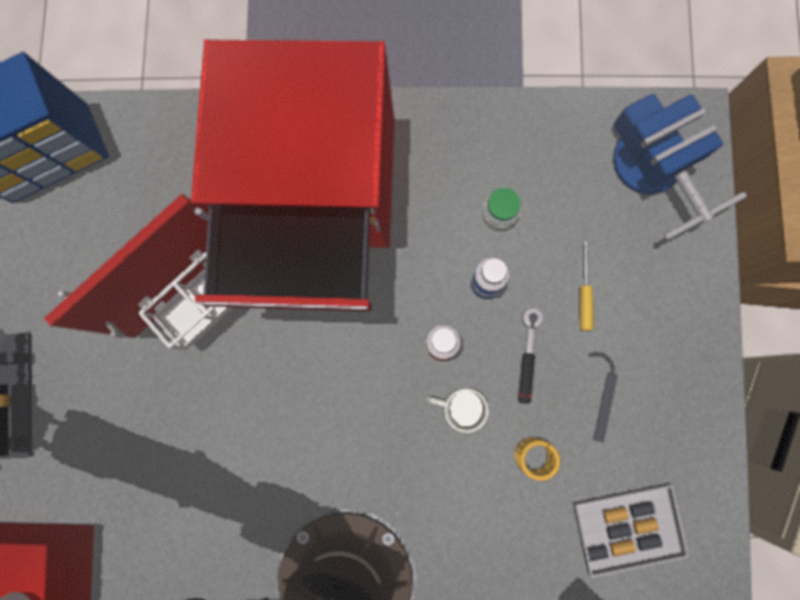

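```bash
cat >> h.py <<'E'
def tiles(specs,fn,k=2.6,w=153,h=115):
    T=[cv2.resize(cv2.imread(f'pics/{f}.png')[y:y+h,x:x+w],(400,300),interpolation=cv2.INTER_CUBIC) for f,x,y in specs]
    cv2.imwrite(f'pics/{fn}.png',np.vstack([np.hstack(T[i:i+2]) for i in range(0,len(T),2)]))
E
python3 - <<'E'
from h import *
tiles([('scene0',45,118),('top0',30,130),('scene0',270,180),('top0',290,175)],'comp0')
E
```

```text
(no output)
```

View pics/comp0.png

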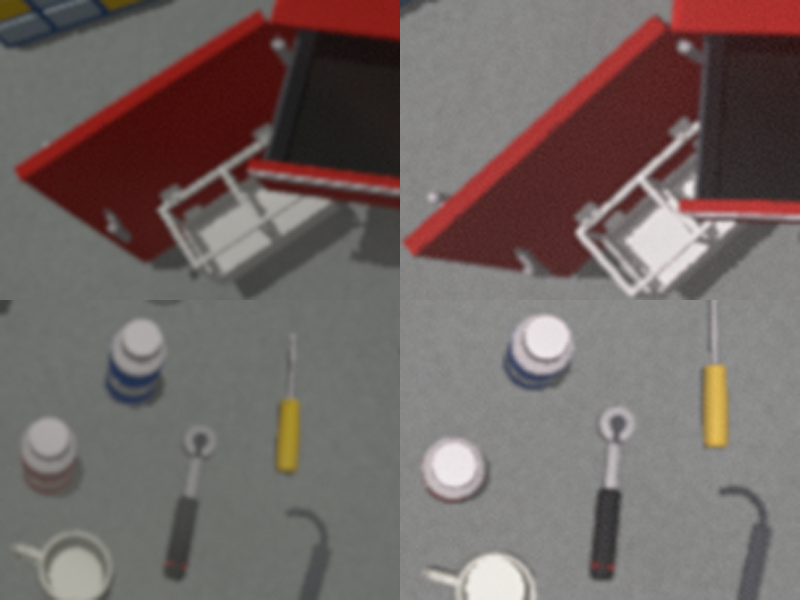

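Run:
```python
from h import *
S=load('scene0');T=load('top0');k=2.612
def s(x,y): return (S,45+x/k,118+y/k)
def t(x,y): return (T,30+x/k,130+y/k)
def s2(x,y): return (S,270+x/k,180+y/k)
def t2(x,y): return (T,290+x/k,175+y/k)
np.set_printoptions(precision=4,suppress=True)
for n,a,b in [('free',s(17,168),t(5,238)),('hinge_out',s(262,12),t(255,15)),
 ('rail door-free',s(160,207),t(178,232)),('rail front-free',s(203,268),t(233,293)),('div door',s(222,168),t(240,180)),
 ('front L',s(249,165),t(280,203)),
 ('blue cap',s2(143,35),t2(147,37)),('red cap',s2(50,136),t2(57,165)),('rhead',s2(200,140),t2(217,124)),('rend',s2(176,277),t2(201,275)),
 ('frontR',(S,349*.7,281*.7),(T,368*.7,304*.7)),('frontL',(S,208*.7,260*.7),(T,197*.7,299*.7)),
 ('roofL',(S,222*.7,180*.7),(T,194*.7,201*.7)),('roofR',(S,369*.7,198*.7),(T,381*.7,207*.7)),
 ('tub',(S,478*.7,231*.7),(T,504*.7,203*.7)),('mug',(S,428*.7,404*.7),(T,466*.7,408*.7)) ]:
    p,e=tri(a,b);print(n,p,np.round(np.array(e)*1000,1))
for n,z,b in [('rhead',.02,t2(217,124)),('rend',.018,t2(201,275)),('rhead',.02,s2(200,140)),('rend',.018,s2(176,277))]:print(n,atz(*b,z))
```

```text
free [0.4591 0.4258 0.2895] [0.4 0.4]
hinge_out [0.6452 0.2199 0.2952] [2. 2.]
rail door-free [0.4792 0.3449 0.1447] [0.1 0.1]
rail front-free [0.4244 0.2979 0.1143] [3.2 3.2]
div door [0.5274 0.2827 0.1551] [0.7 0.7]
front L [0.4897 0.1983 0.2823] [0.2 0.2]
blue cap [ 0.5499 -0.2617  0.1725] [1.3 1.3]
red cap [ 0.4336 -0.1793  0.167 ] [0.1 0.1]
rhead [ 0.485  -0.3475  0.0248] [1. 1.]
rend [ 0.331  -0.3357 -0.0117] [1.9 1.9]
frontR [ 0.481  -0.0618  0.2749] [1.4 1.4]
frontL [0.4867 0.1888 0.2872] [5.7 5.7]
roofL [0.6306 0.1906 0.3094] [7.2 7.2]
roofR [ 0.6162 -0.0818  0.3235] [0.2 0.2]
tub [ 0.6903 -0.2893  0.0783] [1. 1.]
mug [ 0.3189 -0.2213  0.0551] [2. 2.]
rhead [ 0.4853 -0.3473  0.02  ]
rend [ 0.3316 -0.3295  0.018 ]
rhead [ 0.4865 -0.3491  0.02  ]
rend [ 0.3273 -0.3341  0.018 ]
```

Run:
```python
from h import *
from scipy.optimize import least_squares
S=load('scene0');T=load('top0');k=2.612
s=lambda x,y:(45+x/k,118+y/k); t=lambda x,y:(30+x/k,130+y/k); f=lambda x,y:(x*.7,y*.7)
cab=[((-.13,.14,.31),f(222,180),f(194,201)),((-.13,-.14,.31),f(369,198),f(381,207)),((.13,.14,.31),f(246,65),f(204,40)),((.13,-.14,.31),f(391,78),f(384,40))]
dr=[((0,.13,.292),s(249,163),t(279,204)),((0,-.13,.292),f(349,283),f(368,304))]
door=[((-.024,-.278,.305),s(17,168),t(5,240)),((-.024,0,.305),s(262,12),t(255,15)),((.010,-.206,.135),s(160,207),t(178,232)),((.085,-.206,.135),s(203,268),t(233,293)),((.010,-.13,.135),s(222,168),t(240,180))]
def X(p,x,y,a): return [x+p[0]*np.cos(a)-p[1]*np.sin(a), y+p[0]*np.sin(a)+p[1]*np.cos(a),p[2]]
def res(v,show=False):
    r=[]
    for L,kd in ((cab,0),(dr,1),(door,2)):
        for p,a,b in L:
            if kd==0:w=X(p,*v[:3])
            if kd==1:w=X((-.135-v[3],p[1],p[2]),*v[:3])
            if kd==2:w=X(p,*v[4:7])
            for c,o in((S,a),(T,b)):
                e=np.array(proj(c,w))-o; r+=list(e)
                if show: print(kd,p,np.round(e,1))
    return np.array(r)
o=least_squares(res,[.75,.06,-.03,.13,.64,.21,-2.4],loss='soft_l1');v=o.x;res(v,1)
np.set_printoptions(precision=4,suppress=True)
print(v,'door open',v[2]-v[6])
hc=R.from_euler('z',-v[2]).apply([v[4]-v[0],v[5]-v[1],0]);print('hinge in cab',hc)
print('rack_outer',X((.047,-.168,.055),*v[4:7]),'inner',X((.047,-.092,.055),*v[4:7]))
print('front L,R',X((-.135-v[3],.13,.29),*v[:3]),X((-.135-v[3],-.13,.29),*v[:3]),'home front',X((-.133,0,.276),*v[:3]))
json.dump(list(v),open('fit.json','w'))
```

```text
0 (-0.13, 0.14, 0.31) [-7.2  0.4]
0 (-0.13, 0.14, 0.31) [-1.5  0.9]
0 (-0.13, -0.14, 0.31) [-0.7  0.9]
0 (-0.13, -0.14, 0.31) [-0.8 -0.3]
0 (0.13, 0.14, 0.31) [ 0.4 -1.9]
0 (0.13, 0.14, 0.31) [ 0.9 -1.2]
0 (0.13, -0.14, 0.31) [-0.2 -0.8]
0 (0.13, -0.14, 0.31) [1.8 0.3]
1 (0, 0.13, 0.292) [-0.1  0.8]
1 (0, 0.13, 0.292) [0.3 0.8]
1 (0, -0.13, 0.292) [ 0.1 -2.9]
1 (0, -0.13, 0.292) [ 1.5 -0.3]
2 (-0.024, -0.278, 0.305) [-2.  -0.5]
2 (-0.024, -0.278, 0.305) [-1.7  0.5]
2 (-0.024, 0, 0.305) [-0.8 -1.2]
2 (-0.024, 0, 0.305) [ 1.  -0.6]
2 (0.01, -0.206, 0.135) [1.5 1.3]
2 (0.01, -0.206, 0.135) [1.8 0.6]
2 (0.085, -0.206, 0.135) [-2.6 -1.6]
2 (0.085, -0.206, 0.135) [-0.3 -0.3]
2 (0.01, -0.13, 0.135) [0.5 1.5]
2 (0.01, -0.13, 0.135) [1.1 0. ]
[ 0.754   0.0576 -0.0261  0.1364  0.6257  0.1999 -2.3965] door open 2.3704008996400456
hinge in cab [-0.132   0.1388  0.    ]
rack_outer [np.float64(0.4772306653305145), np.float64(0.2914760094461848), 0.055] inner [np.float64(0.5287598759512957), np.float64(0.23561242154852852), 0.055]
front L,R [np.float64(0.4861130183738053), np.float64(0.19466390064649297), 0.29] [np.float64(0.47931954078634087), np.float64(-0.0652473316276599), 0.29] home front [np.float64(0.6210803925465518), np.float64(0.0610917670848995), 0.276]
```

```bash
python3 -m inch '[[[0,0,0],[-31.5,-20,-3],1],[[0,0,0],[-31.5,-20,-3],1],[[0,0,0],[-31.5,-20,-3],1],[[0,0,0],[-31.5,-20,-3],1],[[0,0,0],[-31.5,-20,-3],1],[[0,0,0],[-31.5,-20,-3],1],[[0,0,0],[-31.5,-20,-3],1],[[0,0,0],[-31.5,-20,-3],1]]' 20 && python3 -m inch '[[[0,0,0],[-4,8,0],1],[[0,0,0],[-4,8,0],1],[[0,0,0],[-4,8,0],1],[[0,0,0],[-4,8,0],1],[[0,0,0],[-4,8,0],1],[[0,0,0],[-4,8,0],1],[[0,0,0],[-4,8,0],1],[[0,0,0],[-4,8,0],1],[[0,0,0],[-4,8,0],1],[[0,0,0],[-4,8,0],1],[[0,0,0],[-4,8,0],1],[[0,0,0],[-4,8,0],1]]'
```

```text
t: 0.77
position: [0.4121, 0.3305, 0.2617]
eef_rot: [0.196, 0.981, -0.0, -0.0]
wrist_force: [0.6, 1.5, -0.4]
finger_gap: 0.0431
gripper_force: 0.0
t: 1.77
position: [0.4935, 0.4029, 0.2617]
eef_rot: [0.196, 0.981, -0.0, 0.0]
wrist_force: [-0.5, -1.4, -0.0]
finger_gap: 0.0005
gripper_force: 0.2
```

```bash
python3 -m inch '[[[0,0,0],[25,-32,0],1],[[0,0,0],[0,-24,-23],0.5],[[0,0,0],[0,-24,-23],0.5],[[0,0,0],[0,-24,-23],0],[[0,0,0],[0,-24,-23],0],[[0,0,0],[0,-24,-23],0],[[0,0,0],[0,-24,-23],0],[[0,0,0],[0,0,0],0]]'
python3 - <<'E'
from h import *
for n in ('wrist','scene','top'): c=snap(n,n+'1')
i=[cv2.imread('pics/wrist1.png')]
i=cv2.resize(i[0],(400,300)); 
A=lambda f,x,y,w,h:cv2.resize(cv2.imread(f'pics/{f}.png')[y:y+h,x:x+w],(400,300),interpolation=cv2.INTER_CUBIC)
cv2.imwrite('pics/comp1.png',np.vstack([np.hstack([i,A('top1',45,130,153,115)]),np.hstack([A('scene1',60,110,153,115),A('wrist1',140,0,280,210)])]))
c=load('wrist1');print(ray(c,280,210))
E
```

```text
t: 2.43
position: [0.4031, 0.2466, 0.4052]
eef_rot: [0.198, 0.98, 0.003, 0.003]
wrist_force: [1.9, -0.2, 0.2]
finger_gap: 0.0426
gripper_force: 0.0
(array([0.33763322, 0.27200897, 0.55104052]), array([ 0.25715721, -0.0889256 , -0.9622694 ]))
```

View pics/comp1.png

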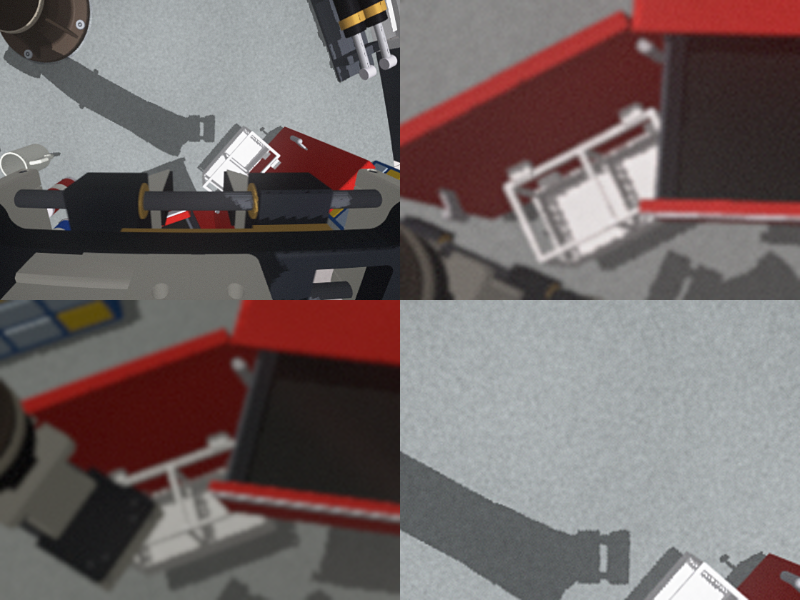

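Run:
```python
from h import *
T=load('top1');k=2.612
t=lambda x,y,z:atz(T,45+x/k,130+y/k,z)
A=[t(108,186,.135),t(145,260,.135),t(185,148,.135),t(222,226,.135)]
np.set_printoptions(precision=4,suppress=True)
for a in A:print(a)
print('pocket ctr from rail',np.mean(A,0))
a=t(0,136,.305);b=t(228,14,.305);d=a-b;print(a,b,'phi',np.arctan2(d[0],-d[1]))
v=json.load(open('fit.json'))
for ph in (-2.58,-2.60,-2.626,-2.65,-2.68):
  m=R.from_euler('z',ph); h=np.array([v[4],v[5],0]); print(ph,h+m.apply([.047,-.168,.055]),[h+m.apply(q) for q in((.01,-.206,0),(.085,-.206,0))])
```

```text
[0.5242 0.3819 0.135 ]
[0.4536 0.3418 0.135 ]
[0.5611 0.3084 0.135 ]
[0.4863 0.2688 0.135 ]
pocket ctr from rail [0.5063 0.3252 0.135 ]
[0.5415 0.3938 0.305 ] [0.6428 0.208  0.305 ] phi -2.642507704259125
-2.58 [0.4964 0.317  0.055 ] [array([0.5075, 0.3689, 0.    ]), array([0.444 , 0.3289, 0.    ])]
-2.6 [0.4988 0.3196 0.055 ] [array([0.5109, 0.3712, 0.    ]), array([0.4467, 0.3326, 0.    ])]
-2.626 [0.502  0.3228 0.055 ] [array([0.5154, 0.3741, 0.    ]), array([0.4502, 0.3372, 0.    ])]
-2.65 [0.5049 0.3258 0.055 ] [array([0.5196, 0.3767, 0.    ]), array([0.4535, 0.3413, 0.    ])]
-2.68 [0.5088 0.3293 0.055 ] [array([0.525 , 0.3798, 0.    ]), array([0.4578, 0.3464, 0.    ])]
```

```bash
python3 -m inch '[[[0,0,0],[-23.7,-29.6,0],0],[[0,0,0],[-23.7,-29.6,0],0],[[0,0,0],[-23.7,-29.6,0],0],[[0,0,0],[-23.7,-29.6,0],0],[[0,0,0],[-23.7,-29.6,0],0],[[0,0,0],[-23.7,-29.6,0],0],[[0,0,0],[-23.7,-29.6,0],0],[[0,0,0],[-23.7,-29.6,0],0],[[0,0,0],[-23.7,-29.6,0],0],[[0,0,0],[-23.7,-29.6,0],0],[[0,0,0],[-23.7,-29.6,0],0],[[0,0,0],[-23.7,-29.6,10],0],[[0,0,0],[-23.7,-29.6,30],0],[[0,0,0],[-23.7,-29.6,30],0],[[0,0,0],[0,0,30],0],[[0,0,0],[0,0,0],0]]'
python3 - <<'E'
from h import *
S=load('scene0');T=load('top0');k=2.612
print(atz(S,270+143/k,180+35/k,.165),atz(T,290+147/k,175+37/k,.165))
for n in ('wrist','top'): c=snap(n,n+'2')
A=lambda f,x,y,w,h,W,H:cv2.resize(cv2.imread(f'pics/{f}.png')[y:y+h,x:x+w],(W,H),interpolation=cv2.INTER_CUBIC)
cv2.imwrite('pics/comp2.png',np.hstack([A('wrist2',0,0,560,420,400,300),A('wrist2',160,180,240,180,400,300)]))
s=get_state();print(s['position'],R.from_quat(s['eef_rot']).as_matrix(), s['q'])
c=load('wrist2')
for p in ((.55,-.262,.165),s['position']):print(proj(c,p))
E
```

```text
t: 3.92
position: [0.5438, -0.2505, 0.3006]
eef_rot: [0.197, 0.98, -0.0, -0.006]
wrist_force: [-1.3, 0.8, -0.4]
finger_gap: 0.0919
gripper_force: 0.0
[ 0.55305    -0.26351868  0.165     ] [ 0.55091309 -0.26116562  0.165     ]
[ 0.54600462 -0.24904809  0.30655987] [[-9.23467843e-01  3.83656195e-01 -3.88162762e-03]
 [ 3.83654295e-01  9.23475941e-01  1.25229054e-03]
 [ 4.06503874e-03 -3.32753066e-04 -9.99991682e-01]] [-0.07171296  0.37674093  0.58901902  1.56374817 -0.21486998  1.27076422
  1.72649811]
(np.float64(269.83370629069776), np.float64(212.87373140427533))
(np.float64(282.5785370963232), np.float64(267.8977880904974))
```

View pics/comp2.png

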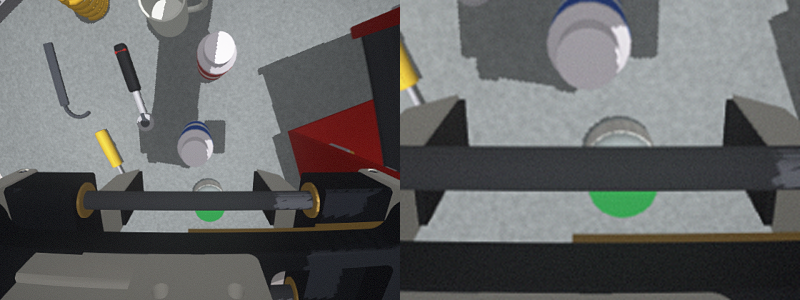

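Run:
```python
from h import *
c=snap('wrist','wrist3');d=load('wrist2');s=get_state();print(s['position'])
print(proj(d,(.551,-.262,.165)),proj(c,(.551,-.262,.165)),atz(d,272.8,214,.165))
i=c['pixels'].astype(int)
# cap disk: bright low-saturation blob near
m=((i.min(2)>125)&(i.max(2)-i.min(2)<30)).astype('uint8')
p=[int(round(x)) for x in proj(c,(.551,-.262,.165))]
print(i[p[1],p[0]])
pix=i[p[1],p[0]]; mm=(np.abs(i-pix).max(2)<22).astype('uint8'); mm=cv2.morphologyEx(mm,cv2.MORPH_OPEN,np.ones((3,3)))
n,l,st,ct=cv2.connectedComponentsWithStats(mm); L=l[p[1],p[0]];print(st[L],ct[L])
x,y,w,h,_=st[L];print(atz(c,x+w/2-.5,y+h/2-.5,.165))
```

```text
[ 0.54671984 -0.24916631  0.30830888]
(np.float64(270.2202076455962), np.float64(213.74985041091682)) (np.float64(267.9667830652612), np.float64(209.80398404949332)) [ 0.55225364 -0.25968766  0.165     ]
[154 152 157]
[    0     0   554   267 77189] [208.83131016 120.96718444]
[ 0.48326477 -0.22433002  0.165     ]
```

```bash
python3 -m inch '[[[0,0,0],[-9,-9.3,20],0],[[0,0,0],[0,0,30],0],[[0,0,0],[0,0,30],0],[[0,0,0],[0,0,30],0],[[0,0,0],[0,0,25],0],[[0,0,0],[0,0,15],0],[[0,0,0],[0,0,11],0],[[0,0,0],[0,0,0],0],[[0,0,0],[0,0,0],0.7],[[0,0,0],[0,0,0],0.7],[[0,0,0],[0,0,0],0.7],[[0,0,0],[0,0,0],0.7],[[0,0,0],[0,0,0],0.7],[[0,0,0],[0,0,0],0.7],[[0,0,0],[0,0,0],0.7],[[0,0,0],[0,0,0],0.7],[[0,0,0],[0,0,0],0.7],[[0,0,0],[0,0,0],0.7]]' 30
```

```text
t: 5.57
position: [0.5506, -0.2624, 0.147]
eef_rot: [0.196, 0.981, 0.0, -0.0]
wrist_force: [-0.2, -0.2, 0.9]
finger_gap: 0.0394
gripper_force: 29.9
```

```bash
python3 -m inch '[[[0,0,0],[0,0,-20],0.7],[[0,0,0],[0,0,-33],0.7],[[0,0,0],[0,0,-33],0.7],[[0,0,0],[0,0,-33],0.7],[[0,0,0],[0,0,-33],0.7],[[0,0,0],[0,0,-33],0.7],[[0,0,0],[0,0,-33],0.7],[[0,0,0],[0,0,-33],0.7],[[0,0,0],[0,0,-33],0.7],[[0,0,0],[0,0,-33],0.7],[[0,0,0],[0,0,-13],0.7],[[0,0,0],[0,0,0],0.7]]' && python3 -m inch '[[[0,0,0],[16.8,32.9,0],0.7],[[0,0,0],[16.8,32.9,0],0.7],[[0,0,0],[16.8,32.9,0],0.7],[[0,0,0],[16.8,32.9,0],0.7],[[0,0,0],[16.8,32.9,0],0.7],[[0,0,0],[16.8,32.9,0],0.7],[[0,0,0],[16.8,32.9,0],0.7],[[0,0,0],[16.8,32.9,0],0.7],[[0,0,0],[16.8,32.9,0],0.7],[[0,0,0],[16.8,32.9,0],0.7],[[0,0,0],[16.8,32.9,0],0.7],[[0,0,0],[16.8,32.9,0],0.7],[[0,0,0],[16.8,32.9,0],0.7],[[0,0,0],[16.8,32.9,0],0.7],[[0,0,0],[16.8,32.9,0],0.7],[[0,0,0],[16.8,32.9,0],0.7],[[0,0,0],[0,0,0],0.7],[[0,0,0],[0,0,0],0.7]]' && python3 -m inch '[[[0,0,-6.4],[0,0,0],0.7],[[0,0,-6.4],[0,0,0],0.7],[[0,0,-6.4],[0,0,0],0.7],[[0,0,-6.4],[0,0,0],0.7],[[0,0,-6.4],[0,0,0],0.7],[[0,0,-6.4],[0,0,0],0.7],[[0,0,-6.4],[0,0,0],0.7],[[0,0,-6.4],[0,0,0],0.7],[[0,0,0],[0,0,0],0.7]]'
python3 - <<'E'
from h import *
s=get_state();print(s['q'],s['position'],R.from_quat(s['eef_rot']).as_matrix().round(4))
for n in ('wrist','top','scene'): snap(n,n+'4')
A=lambda f,x,y,w,h:cv2.resize(cv2.imread(f'pics/{f}.png')[y:y+h,x:x+w],(400,300),interpolation=cv2.INTER_CUBIC)
cv2.imwrite('pics/comp4.png',np.vstack([np.hstack([A('wrist4',0,0,560,420),A('wrist4',160,140,240,180)]),np.hstack([A('scene4',60,110,153,115),A('top4',45,130,153,115)])]))
E
```

```text
t: 6.57
position: [0.551, -0.2634, 0.4801]
eef_rot: [0.196, 0.981, -0.001, 0.002]
wrist_force: [0.7, -0.3, -3.4]
finger_gap: 0.0392
gripper_force: 29.9
t: 8.07
position: [0.5035, 0.3295, 0.4737]
eef_rot: [0.194, 0.981, -0.002, -0.002]
wrist_force: [-0.2, -1.1, -2.9]
finger_gap: 0.0391
gripper_force: 30.0
t: 8.82
position: [0.5053, 0.325, 0.4759]
eef_rot: [-0.248, 0.969, -0.001, -0.001]
wrist_force: [-0.1, 0.7, -3.9]
finger_gap: 0.0394
gripper_force: 30.0
[-0.7818477   0.31129439  0.18272476  1.1904932  -0.05515018  1.64633804
  1.46101098] [0.50525774 0.32501699 0.4759297 ] [[-8.766e-01 -4.812e-01 -1.100e-03]
 [-4.812e-01  8.766e-01 -1.600e-03]
 [ 1.700e-03 -9.000e-04 -1.000e+00]]
```

View pics/comp4.png

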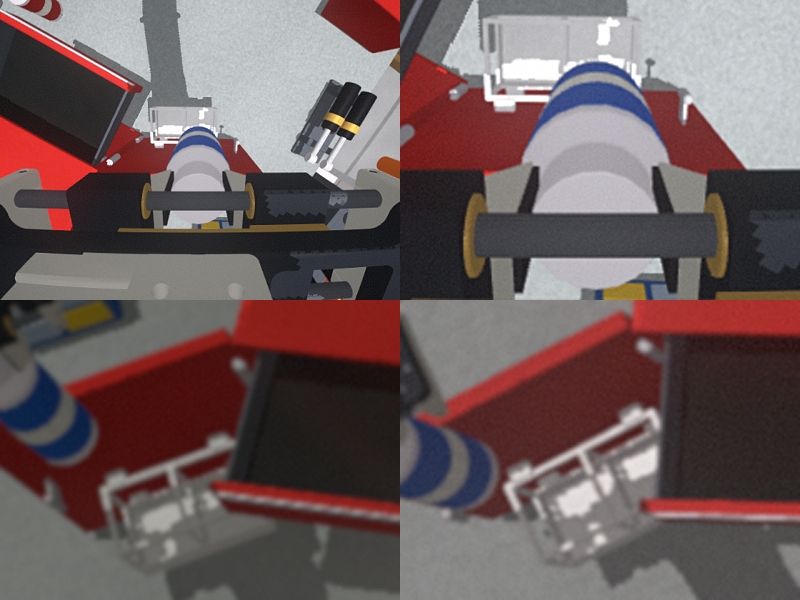

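Run:
```python
from h import *
np.set_printoptions(precision=4,suppress=True)
W=load('wrist4');S=load('scene4');T=load('top4');k=2.612
w=lambda x,y:atz(W,160+x*.6,140+y*.6,.135)
a,b,dv=w(86,18),w(240,17),w(166,18)
print('front hinge',a,'front free',b,'div',dv,np.linalg.norm(a-b))
d=b-a;print('phi',np.arctan2(d[0],-d[1]))
v=json.load(open('fit.json'));h=np.array([v[4],v[5],0])
for ph in(-2.626,-2.645,-2.66):
  m=R.from_euler('z',ph).inv()
  print(ph,'local front',m.apply(a-h),m.apply(b-h),m.apply(dv-h))
  print(' top', [m.apply(atz(T,45+x/k,130+y/k,.135)-h)[:2] for x,y in((108,186),(185,148),(145,260))], 'scene',[m.apply(atz(S,60+x/k,110+y/k,.135)-h)[:2] for x,y in((102,192),(170,163))])
```

```text
front hinge [0.5252 0.2098 0.135 ] front free [0.4505 0.3441 0.135 ] div [0.4869 0.28   0.135 ] 0.15369431262216673
phi -2.634289531616849
-2.626 local front [ 0.0825 -0.0582  0.135 ] [ 0.0813 -0.2118  0.135 ] [ 0.0812 -0.1381  0.135 ]
 top [array([-0.0015, -0.2084]), array([ 0.0027, -0.1263]), array([ 0.0798, -0.2083])] scene [array([ 0.0013, -0.2105]), array([-0.0013, -0.1293])]
-2.645 local front [ 0.0836 -0.0566  0.135 ] [ 0.0853 -0.2103  0.135 ] [ 0.0838 -0.1366  0.135 ]
 top [array([ 0.0024, -0.2084]), array([ 0.0051, -0.1262]), array([ 0.0837, -0.2068])] scene [array([ 0.0053, -0.2105]), array([ 0.0011, -0.1293])]
-2.66 local front [ 0.0845 -0.0553  0.135 ] [ 0.0884 -0.209   0.135 ] [ 0.0859 -0.1353  0.135 ]
 top [array([ 0.0056, -0.2084]), array([ 0.0069, -0.1262]), array([ 0.0868, -0.2055])] scene [array([ 0.0084, -0.2104]), array([ 0.0031, -0.1293])]
```

```bash
python3 -m inch '[[[0,0,0],[0,2.7,20],0.7],[[0,0,0],[0,0,30],0.7],[[0,0,0],[0,0,30],0.7],[[0,0,0],[0,0,30],0.7],[[0,0,0],[0,0,30],0.7],[[0,0,0],[0,0,25],0.7],[[0,0,0],[0,0,15],0.7],[[0,0,0],[0,0,5],0.7],[[0,0,0],[0,0,0],0.7],[[0,0,0],[0,0,0],0.7]]' && python3 -m inch '[[[0,0,0],[0,0,8],0.7],[[0,0,0],[0,0,8],0.7],[[0,0,0],[0,0,8],0.7],[[0,0,0],[0,0,8],0.7],[[0,0,0],[0,0,8],0.7],[[0,0,0],[0,0,0],0.7]]'
python3 - <<'E'
from h import *
for n in ('wrist','top','scene'): snap(n,n+'5')
A=lambda f,x,y,w,h:cv2.resize(cv2.imread(f'pics/{f}.png')[y:y+h,x:x+w],(400,300),interpolation=cv2.INTER_CUBIC)
cv2.imwrite('pics/comp5.png',np.vstack([np.hstack([A('wrist5',0,0,560,420),A('wrist5',160,80,240,180)]),np.hstack([A('scene5',60,110,153,115),A('top5',45,130,153,115)])]))
E
```

```text
t: 9.8
position: [0.5041, 0.3292, 0.2928]
eef_rot: [-0.246, 0.969, 0.0, 0.0]
wrist_force: [0.1, -0.1, -2.6]
finger_gap: 0.0396
gripper_force: 30.0
t: 10.3
position: [0.5028, 0.3286, 0.2498]
eef_rot: [-0.247, 0.969, -0.001, -0.001]
wrist_force: [-0.3, -0.2, -4.0]
finger_gap: 0.0395
gripper_force: 30.0
```

View pics/comp5.png

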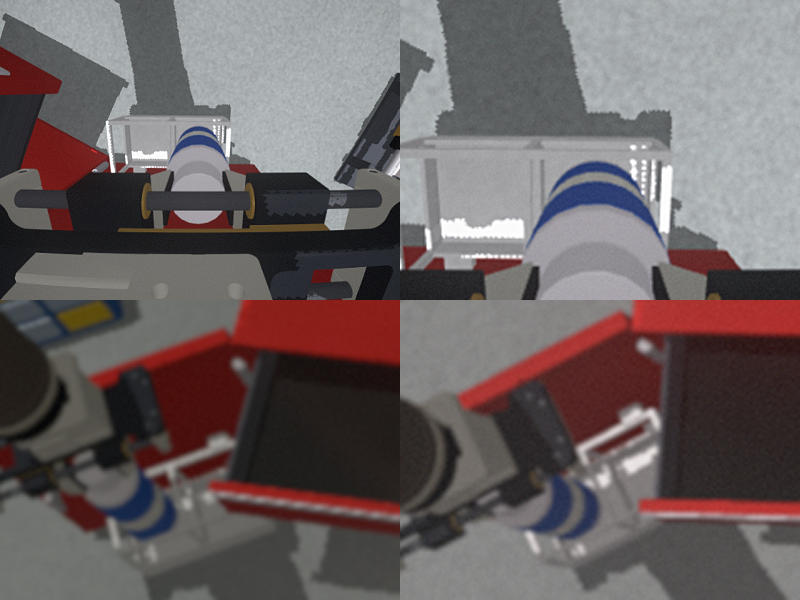

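```bash
python3 -m inch '[[[0,0,0],[0,0,8],0.7],[[0,0,0],[0,0,8],0.7],[[0,0,0],[0,0,8],0.7],[[0,0,0],[0,0,8],0.7],[[0,0,0],[0,0,6],0.7],[[0,0,0],[0,0,3],0.7],[[0,0,0],[0,0,2],0.7],[[0,0,0],[0,0,0],0.7]]'
```

```text
t: 11.12
position: [0.5036, 0.3291, 0.2086]
eef_rot: [-0.247, 0.969, -0.0, -0.0]
wrist_force: [0.0, -1.4, -2.6]
finger_gap: 0.0398
gripper_force: 30.0
```

```bash
python3 -m inch '[[[0,0,0],[0,0,1.5],0.7],[[0,0,0],[0,0,1.5],0.7],[[0,0,0],[0,0,1],0.7],[[0,0,0],[0,0,0],0.7],[[0,0,0],[0,0,0],0.7]]' ; python3 -m inch '[[[0,0,0],[0,0,1],0.7],[[0,0,0],[0,0,0],0.7],[[0,0,0],[0,0,0],0.7]]'
```

```text
t: 11.53
position: [0.5037, 0.3292, 0.2051]
eef_rot: [-0.247, 0.969, 0.0, 0.0]
wrist_force: [0.2, 0.3, -3.5]
finger_gap: 0.0398
gripper_force: 30.0
t: 11.78
position: [0.5037, 0.3291, 0.204]
eef_rot: [-0.247, 0.969, 0.0, -0.0]
wrist_force: [-0.2, -0.2, -3.7]
finger_gap: 0.0392
gripper_force: 30.0
```

```bash
python3 -m inch '[[[0,0,0],[0,0,1],0.7],[[0,0,0],[0,0,1],0.7],[[0,0,0],[0,0,0],0.7],[[0,0,0],[0,0,0],0.7]]'
```

```text
t: 12.12
position: [0.5037, 0.3291, 0.202]
eef_rot: [-0.247, 0.969, -0.0, 0.0]
wrist_force: [0.4, 0.2, -2.6]
finger_gap: 0.0394
gripper_force: 30.0
```

```bash
python3 -m inch '[[[0,0,0],[0,0,1],0.7],[[0,0,0],[0,0,0],0.7],[[0,0,0],[0,0,0],0.4],[[0,0,0],[0,0,0],0.4],[[0,0,0],[0,0,0],0.4],[[0,0,0],[0,0,0],0.4],[[0,0,0],[0,0,0],0.4],[[0,0,0],[0,0,-5],0.4],[[0,0,0],[0,0,-10],0.4],[[0,0,0],[0,0,-20],0.4],[[0,0,0],[0,0,-35],0.4],[[0,0,0],[0,0,-35],0.4],[[0,0,0],[0,0,-35],0.4],[[0,0,0],[0,0,-35],0.4],[[0,0,0],[0,0,-25],0.2],[[0,0,0],[0,0,0],0]]'
python3 - <<'E'
from h import *
for n in ('wrist','top','scene'): snap(n,n+'6')
A=lambda f,x,y,w,h:cv2.resize(cv2.imread(f'pics/{f}.png')[y:y+h,x:x+w],(400,300),interpolation=cv2.INTER_CUBIC)
cv2.imwrite('pics/comp6.png',np.vstack([np.hstack([A('wrist6',0,0,560,420),A('wrist6',160,80,240,180)]),np.hstack([A('scene6',60,110,153,115),A('top6',45,130,153,115)])]))
E
```

```text
t: 13.45
position: [0.5052, 0.3299, 0.4083]
eef_rot: [-0.247, 0.969, 0.002, 0.005]
wrist_force: [-0.5, 0.0, 1.2]
finger_gap: 0.0642
gripper_force: 0.0
```

View pics/comp6.png

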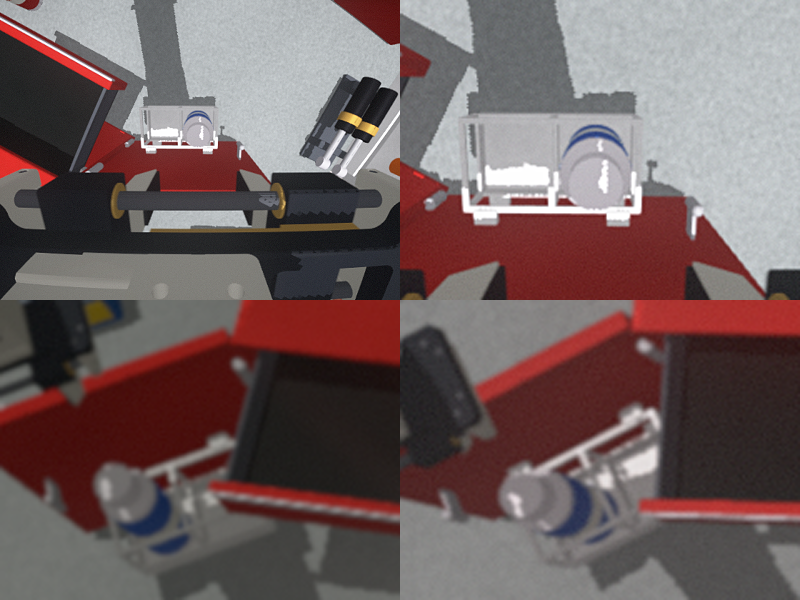

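```bash
python3 -m inch '[[[0,0,6.9],[0,0,0],0],[[0,0,6.9],[0,0,0],0],[[0,0,6.9],[0,0,0],0],[[0,0,6.9],[0,0,0],0],[[0,0,6.9],[0,0,0],0],[[0,0,0],[0,0,0],0]]' && python3 -m inch '[[[0,0,0],[-1.75,-37.2,0],0],[[0,0,0],[-1.75,-37.2,0],0],[[0,0,0],[-1.75,-37.2,0],0],[[0,0,0],[-1.75,-37.2,0],0],[[0,0,0],[-1.75,-37.2,0],0],[[0,0,0],[-1.75,-37.2,0],0],[[0,0,0],[-1.75,-37.2,0],0],[[0,0,0],[-1.75,-37.2,0],0],[[0,0,0],[-1.75,-37.2,0],0],[[0,0,0],[-1.75,-37.2,0],0],[[0,0,0],[-1.75,-37.2,0],0],[[0,0,0],[-1.75,-37.2,0],0],[[0,0,0],[-1.75,-37.2,0],0],[[0,0,0],[-1.75,-37.2,0],0],[[0,0,0],[-1.75,-37.2,10],0],[[0,0,0],[-1.75,-37.2,20],0],[[0,0,0],[-1.75,-37.2,30],0],[[0,0,0],[-1.75,-37.2,30],0],[[0,0,0],[0,0,30],0],[[0,0,0],[0,0,0],0]]' ; python3 -m inch '[[[0,0,0],[0,0,0],0],[[0,0,0],[0,0,0],0],[[0,0,0],[0,0,0],0]]'
python3 - <<'E'
from h import *
snap('wrist','wrist7');c=load('wrist7');s=get_state();print(s['position'],s['q'],R.from_quat(s['eef_rot']).as_matrix().round(4))
p=[proj(c,q) for q in((.486,-.348,.02),(.33,-.332,.02),(.417,-.341,.02))];print(p)
x=int(p[2][0]);y=int(p[2][1]);x0=max(0,min(560-240,x-120));y0=max(0,min(240,y-90));print(x0,y0)
cv2.imwrite('pics/comp7.png',cv2.resize(cv2.imread('pics/wrist7.png')[y0:y0+180,x0:x0+240],(800,600),interpolation=cv2.INTER_CUBIC))
E
```

```text
t: 14.1
position: [0.5031, 0.3289, 0.3996]
eef_rot: [0.055, 0.999, -0.001, -0.001]
wrist_force: [-0.3, -0.3, 0.4]
finger_gap: 0.0919
gripper_force: 0.0
t: 15.77
position: [0.4629, -0.33, 0.283]
eef_rot: [0.052, 0.999, 0.002, -0.005]
wrist_force: [-0.8, 1.1, -1.1]
finger_gap: 0.0913
gripper_force: 0.0
t: 16.02
position: [0.4676, -0.3295, 0.2908]
eef_rot: [0.05, 0.999, -0.0, 0.001]
wrist_force: [0.3, -0.0, 1.4]
finger_gap: 0.0917
gripper_force: 0.0
[ 0.46761867 -0.32952489  0.29078151] [ 0.02964608  0.34175533  0.67402989  1.66842822 -0.22680934  1.20821192
  2.22609312] [[-9.949e-01  1.005e-01  2.600e-03]
 [ 1.005e-01  9.949e-01 -7.000e-04]
 [-2.700e-03 -4.000e-04 -1.000e+00]]
[(np.float64(266.416868690095), np.float64(192.60897838303052)), (np.float64(265.68690397964355), np.float64(78.66208276535141)), (np.float64(266.03044189004333), np.float64(144.60983273868135))]
146 54
```

View pics/comp7.png

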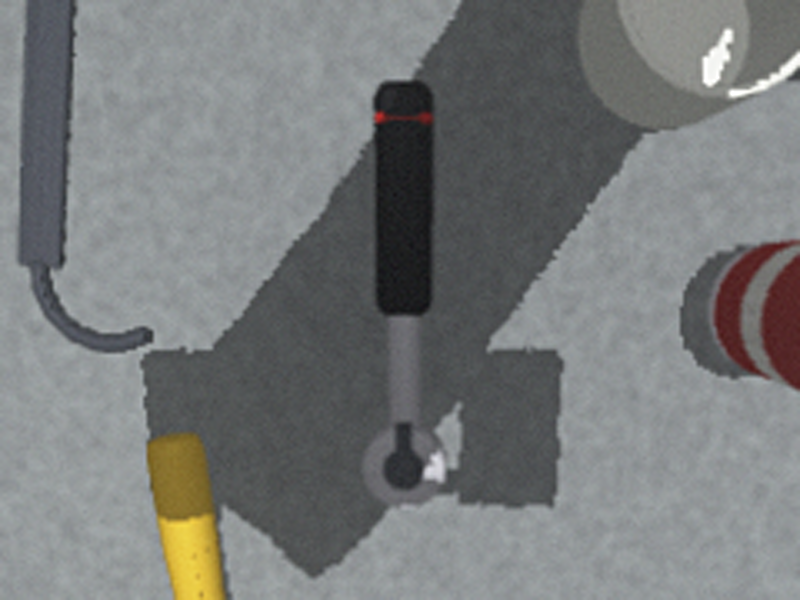

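Run:
```python
from h import *
c=load('wrist7')
for u,v in((266.9,194.4),(267.2,78.6),(267.2,148.5)):print(atz(c,u,v,.018))
```

```text
[ 0.4891941  -0.34769941  0.018     ]
[ 0.32980487 -0.3299967   0.018     ]
[ 0.42267501 -0.34001714  0.018     ]
```

```bash
python3 -m inch '[[[0,0,0],[28,-7.6,10],0],[[0,0,0],[27.8,-7.6,25],0],[[0,0,0],[0,0,40],0],[[0,0,0],[0,0,40],0],[[0,0,0],[0,0,40],0],[[0,0,0],[0,0,40],0],[[0,0,0],[0,0,30],0],[[0,0,0],[0,0,20],0],[[0,0,0],[0,0,15],0],[[0,0,0],[0,0,8],0],[[0,0,0],[0,0,0],0],[[0,0,0],[0,0,0],0]]'
python3 - <<'E'
from h import *
s=get_state();print(s['position'],s['wrist_force'])
E
```

```text
t: 17.07
position: [0.4103, -0.3396, 0.0219]
eef_rot: [0.051, 0.999, -0.0, 0.001]
wrist_force: [0.5, -0.1, 0.5]
finger_gap: 0.0919
gripper_force: 0.0
[ 0.41032425 -0.33956142  0.02192788] [ 0.54905521 -0.09400022  0.54394055]
```

```bash
python3 -m inch '[[[0,0,0],[0,0,3.5],0],[[0,0,0],[0,0,0],0.9],[[0,0,0],[0,0,0],0.9],[[0,0,0],[0,0,0],0.9],[[0,0,0],[0,0,0],0.9],[[0,0,0],[0,0,0],0.9],[[0,0,0],[0,0,0],0.9],[[0,0,0],[0,0,0],0.9],[[0,0,0],[0,0,0],0.9],[[0,0,0],[0,0,0],0.9],[[0,0,0],[0,0,0],0.9],[[0,0,0],[0,0,0],0.9],[[0,0,0],[0,0,0],0.9],[[0,0,0],[0,0,0],0.9],[[0,0,0],[0,0,0],0.9]]' 50
```

```text
t: 18.32
position: [0.4094, -0.3392, 0.0175]
eef_rot: [0.052, 0.999, 0.0, -0.0]
wrist_force: [0.3, 1.1, 0.2]
finger_gap: 0.0237
gripper_force: 50.0
```

Run:
```python
from h import *
v=json.load(open('fit.json'));m=R.from_euler('z',v[2])
# drawer inner front approx: face at -.133-d, panel ~15mm
for xo in (-.133-v[3]+.015,-.133-v[3]+.065,-.13): print(xo,(m.apply([xo,0,0])+[v[0],v[1],0])[:2])
```

```text
-0.25441136859117575 [0.49971048 0.0642641 ]
-0.20441136859117576 [0.5496934  0.06295766]
-0.13 [0.62407937 0.06101338]
```

```bash
python3 -m inch '[[[0,0,0],[0,0,-10],0.9],[[0,0,0],[0,0,-25],0.9],[[0,0,0],[0,0,-38],0.9],[[0,0,0],[0,0,-38],0.9],[[0,0,0],[0,0,-38],0.9],[[0,0,0],[0,0,-38],0.9],[[0,0,0],[0,0,-38],0.9],[[0,0,0],[0,0,-38],0.9],[[0,0,0],[0,0,-38],0.9],[[0,0,0],[0,0,-30],0.9],[[0,0,0],[0,0,-12],0.9],[[0,0,0],[0,0,0],0.9]]' && python3 -m inch '[[[0,0,0],[-7.9,34.5,0],0.9],[[0,0,0],[-7.9,34.5,0],0.9],[[0,0,0],[-7.9,34.5,0],0.9],[[0,0,0],[-7.9,34.5,0],0.9],[[0,0,0],[-7.9,34.5,0],0.9],[[0,0,0],[-7.9,34.5,0],0.9],[[0,0,0],[-7.9,34.5,0],0.9],[[0,0,0],[-7.9,34.5,0],0.9],[[0,0,0],[-7.9,34.5,0],0.9],[[0,0,0],[-7.9,34.5,0],0.9],[[0,0,0],[-7.9,34.5,0],0.9],[[0,0,0],[-7.9,34.5,0],0.9],[[0,0,0],[0,0,0],0.9]]' && python3 -m inch '[[[0,0,7.13],[0,0,0],0.9],[[0,0,7.13],[0,0,0],0.9],[[0,0,7.13],[0,0,0],0.9],[[0,0,7.13],[0,0,0],0.9],[[0,0,7.13],[0,0,0],0.9],[[0,0,7.13],[0,0,0],0.9],[[0,0,7.13],[0,0,0],0.9],[[0,0,7.13],[0,0,0],0.9],[[0,0,7.13],[0,0,0],0.9],[[0,0,7.13],[0,0,0],0.9],[[0,0,7.13],[0,0,0],0.9],[[0,0,7.13],[0,0,0],0.9],[[0,0,0],[0,0,0],0.9],[[0,0,0],[0,0,0],0.9],[[0,0,0],[0,0,0],0.9]]';python3 - <<'E'
from h import *
for n in ('top','scene','wrist'): snap(n,n+'8')
s=get_state();print(s['q'],R.from_quat(s['eef_rot']).as_matrix().round(3))
A=lambda f,x,y,w,h:cv2.resize(cv2.imread(f'pics/{f}.png')[y:y+h,x:x+w],(400,300),interpolation=cv2.INTER_CUBIC)
# door/drawer check without viewing: strip front edge column scan in top view at drawer's left/right parts
E
```

```text
t: 19.32
position: [0.4096, -0.3405, 0.3639]
eef_rot: [0.052, 0.999, -0.001, 0.002]
wrist_force: [0.1, -0.9, -3.8]
finger_gap: 0.0237
gripper_force: 50.0
t: 20.4
position: [0.5466, 0.0715, 0.3578]
eef_rot: [0.047, 0.999, 0.001, -0.002]
wrist_force: [-0.1, 1.8, -4.0]
finger_gap: 0.0239
gripper_force: 50.0
t: 21.65
position: [0.546, 0.0624, 0.3598]
eef_rot: [0.715, 0.699, -0.001, -0.0]
wrist_force: [0.2, 0.4, -4.4]
finger_gap: 0.0235
gripper_force: 50.0
[-0.76530918  0.25942363  0.72802791  1.60045727 -0.17591065  1.34920061
 -0.03907535] [[ 0.024  1.    -0.   ]
 [ 1.    -0.024  0.   ]
 [ 0.    -0.    -1.   ]]
```

```bash
python3 -m inch '[[[0,0,0],[0,-2,15],0.9],[[0,0,0],[0,0,25],0.9],[[0,0,0],[0,0,25],0.9],[[0,0,0],[0,0,18],0.9],[[0,0,0],[0,0,8],0.9],[[0,0,0],[0,0,5],0.9],[[0,0,0],[0,0,0],0.9],[[0,0,0],[0,0,0],0.9]]'; python3 -m inch '[[[0,0,0],[0,0,1.5],0.9],[[0,0,0],[0,0,1.5],0.9],[[0,0,0],[0,0,0],0.9],[[0,0,0],[0,0,0],0.9]]'
```

```text
t: 22.47
position: [0.545, 0.0626, 0.2654]
eef_rot: [0.716, 0.698, 0.0, 0.0]
wrist_force: [1.3, 1.2, -3.5]
finger_gap: 0.0235
gripper_force: 50.0
t: 22.8
position: [0.5446, 0.0627, 0.2618]
eef_rot: [0.716, 0.698, 0.0, 0.0]
wrist_force: [-0.8, 0.3, -4.3]
finger_gap: 0.0235
gripper_force: 50.0
```

Continue in 1.5 mm steps until it touches (expected at 0.2575).

```bash
python3 -m inch '[[[0,0,0],[0,0,1.5],0.9],[[0,0,0],[0,0,1.5],0.9],[[0,0,0],[0,0,0],0.9],[[0,0,0],[0,0,0],0.9]]'; python3 -m inch '[[[0,0,0],[0,0,1],0.9],[[0,0,0],[0,0,0],0.9],[[0,0,0],[0,0,0],0.9]]'
```

```text
t: 23.13
position: [0.5444, 0.0627, 0.2584]
eef_rot: [0.716, 0.698, -0.0, -0.0]
wrist_force: [0.0, 0.7, -4.0]
finger_gap: 0.0239
gripper_force: 50.0
t: 23.38
position: [0.5445, 0.0627, 0.2576]
eef_rot: [0.716, 0.698, 0.0, 0.0]
wrist_force: [-1.0, -0.1, -4.5]
finger_gap: 0.0235
gripper_force: 50.0
```

```bash
python3 -m inch '[[[0,0,0],[0,0,0.8],0.9],[[0,0,0],[0,0,0],0.6],[[0,0,0],[0,0,0],0.6],[[0,0,0],[0,0,0],0.6],[[0,0,0],[0,0,0],0.6],[[0,0,0],[0,0,-5],0.6],[[0,0,0],[0,0,-15],0.6],[[0,0,0],[0,0,-30],0.6],[[0,0,0],[0,0,-35],0.6],[[0,0,0],[0,0,-30],0.6],[[0,0,0],[0,0,-10],1],[[0,0,0],[0,0,0],1]]'
python3 - <<'E'
from h import *
print(get_state()['position'])
E
```

```text
t: 24.38
position: [0.5458, 0.0624, 0.3849]
eef_rot: [0.716, 0.698, 0.002, 0.001]
wrist_force: [0.0, -0.9, -0.4]
finger_gap: 0.0277
gripper_force: 0.0
[0.54575398 0.06244177 0.3848525 ]
```

```bash
python3 -m inch '[[[0,0,0],[0,-35,0],1],[[0,0,0],[0,-38,0],1],[[0,0,0],[0,-38,0],1],[[0,0,0],[0,-5,20],1],[[0,0,0],[0,0,35],1],[[0,0,0],[0,0,35],1],[[0,0,0],[0,0,25],1],[[0,0,0],[0,0,6],1],[[0,0,0],[0,0,0],1],[[0,0,0],[0,0,0],1]]'; python3 -m inch '[[[0,0,0],[0,12,0],1],[[0,0,0],[0,12,0],1],[[0,0,0],[0,12,0],1],[[0,0,0],[0,12,0],1],[[0,0,0],[0,12,0],1],[[0,0,0],[0,0,0],1]]'
python3 - <<'E'
from h import *
snap('top','top9');snap('scene','scene9')
E
```

```text
t: 25.22
position: [0.4287, 0.0656, 0.2613]
eef_rot: [0.716, 0.698, -0.0, 0.0]
wrist_force: [0.9, -0.1, 0.7]
finger_gap: 0.0001
gripper_force: 0.0
t: 25.72
position: [0.4911, 0.0644, 0.2624]
eef_rot: [0.716, 0.698, 0.001, 0.001]
wrist_force: [0.3, -0.6, -0.1]
finger_gap: 0.0004
gripper_force: 0.0
```

```bash
python3 -m inch '[[[0,0,0],[0,11,0],1],[[0,0,0],[0,11,0],1],[[0,0,0],[0,11,0],1],[[0,0,0],[0,11,0],1],[[0,0,0],[0,11,0],1],[[0,0,0],[0,11,0],1],[[0,0,0],[0,11,0],1],[[0,0,0],[0,11,0],1],[[0,0,0],[0,5,0],1],[[0,0,0],[0,3,0],1]]';python3 -m inch '[[[0,0,0],[0,3,0],1],[[0,0,0],[0,3,0],1],[[0,0,0],[0,2,0],1]]'
```

```text
t: 26.65
position: [0.5855, 0.0616, 0.2604]
eef_rot: [0.716, 0.698, -0.0, 0.0]
wrist_force: [-2.0, 0.5, 1.5]
finger_gap: 0.0001
gripper_force: 0.9
t: 26.9
position: [0.5923, 0.0615, 0.2605]
eef_rot: [0.716, 0.698, -0.0, -0.0]
wrist_force: [-2.9, 0.7, -1.1]
finger_gap: 0.0006
gripper_force: 1.1
```

```bash
python3 -m inch '[[[0,0,0],[0,2,-1],1],[[0,0,0],[0,2,0],1],[[0,0,0],[0,0,0],1]]';python3 -m inch '[[[0,0,0],[0,2,0],1],[[0,0,0],[0,2,0],1],[[0,0,0],[0,0,0],1]]'
```

```text
t: 27.15
position: [0.5968, 0.0613, 0.2618]
eef_rot: [0.716, 0.698, 0.0, 0.0]
wrist_force: [-1.2, 0.3, -0.1]
finger_gap: 0.0004
gripper_force: 0.4
t: 27.4
position: [0.6009, 0.0612, 0.2619]
eef_rot: [0.716, 0.698, 0.0, 0.0]
wrist_force: [-0.6, 0.1, 0.1]
finger_gap: 0.0003
gripper_force: 0.3
```

```bash
python3 -m inch '[[[0,0,0],[0,1.5,0],1],[[0,0,0],[0,1.5,0],1],[[0,0,0],[0,0,0],1]]'
```

```text
t: 27.65
position: [0.6011, 0.0612, 0.2618]
eef_rot: [0.716, 0.698, -0.002, -0.002]
wrist_force: [-14.3, 1.0, 9.1]
finger_gap: 0.0003
gripper_force: 7.9
```

```bash
python3 -m inch '[[[0,0,0],[0,-20,0],1],[[0,0,0],[0,-30,0],1],[[0,0,0],[0,0,-30],1],[[0,0,-7],[0,0,-35],1],[[0,0,-7],[0,0,-35],1],[[0,0,-7],[0,0,-30],1],[[0,0,-7],[0,0,-10],1],[[0,0,-7],[0,0,0],1],[[0,0,-7],[0,0,0],1],[[0,0,-7],[0,0,0],1],[[0,0,-7],[0,0,0],1],[[0,0,-7],[0,0,0],1],[[0,0,-7],[0,0,0],1],[[0,0,-7],[0,0,0],1],[[0,0,-7],[0,0,0],1],[[0,0,-6],[0,0,0],1],[[0,0,0],[0,0,0],1],[[0,0,0],[0,0,0],1]]'
python3 - <<'E'
from h import *
np.set_printoptions(precision=4,suppress=True)
S=load('scene0');T=load('top0')
print('bin',tri((S,152*.7,163*.7),(T,107*.7,157*.7)),tri((S,104*.7,72*.7),(T,22*.7,54*.7)))
snap('top','top10');snap('scene','scene10')
s=get_state();M=R.from_quat(s['eef_rot']).as_matrix();print(s['position'],M.round(3),s['q'])
A=lambda f,x,y,w,h:cv2.resize(cv2.imread(f'pics/{f}.png')[y:y+h,x:x+w],(400,300),interpolation=cv2.INTER_CUBIC)
cv2.imwrite('pics/comp10.png',np.vstack([np.hstack([A('top10',30,20,280,210),A('scene10',40,40,280,210)]),np.hstack([A('top8',130,130,153,115),A('top9',130,130,153,115)])]))
E
```

```text
t: 29.15
position: [0.5537, 0.0622, 0.402]
eef_rot: [0.015, 1.0, 0.0, 0.0]
wrist_force: [-0.6, -0.5, 0.8]
finger_gap: 0.0004
gripper_force: 0.0
bin (array([0.7875, 0.4649, 0.0606]), [np.float64(0.0011491846745423937), np.float64(0.001149184674542383)]) (array([0.9276, 0.5601, 0.2006]), [np.float64(0.001339347795611096), np.float64(0.0013393477956111862)])
[0.5536 0.0623 0.4019] [[-1.    0.03  0.  ]
 [ 0.03  1.    0.  ]
 [-0.    0.   -1.  ]] [-0.568   0.2357  0.4717  1.4892 -0.1072  1.4419  1.4475]
```

```bash
python3 -m inch '[[[0,0,0],[-2.5,35,0],1],[[0,0,0],[-2.5,35,0],1],[[0,0,0],[-2.5,35,0],1],[[0,0,0],[-2.5,35,0],1],[[0,0,0],[-2.5,35,0],1],[[0,0,0],[-2.5,35,0],1],[[0,0,0],[-2.5,35,0],1],[[0,0,0],[-2.5,35,0],1],[[0,0,0],[-2.5,35,0],1],[[0,0,0],[-2.5,35,0],1],[[0,0,0],[0,0,0],1],[[0,0,0],[0,0,20],1],[[0,0,0],[0,0,35],1],[[0,0,0],[0,0,35],1],[[0,0,0],[0,0,30],1],[[0,0,0],[0,0,14],1],[[0,0,0],[0,0,0],1],[[0,0,0],[0,0,0],1]]'
python3 - <<'E'
from h import *
s=get_state();M=R.from_quat(s['eef_rot']).as_matrix();p=s['position'].copy();print(p,s['q'])
H=np.array([.626,.202,0]);pts=[]
for ph in np.concatenate([np.linspace(-2.60,-.25,30),np.linspace(-.2,-.026,5)]):
    m=R.from_euler('z',ph);n=m.apply([-1,0,0]);g=.010*abs(n[0])+.019*abs(n[1])
    q=H+m.apply([-.024-g,-.2,0]);q[2]=.268
    d=M.T@((q-p)*1000);print(round(ph,2),q[:2].round(3),d.round(1));p=q
E
```

```text
t: 30.75
position: [0.5873, 0.4117, 0.2675]
eef_rot: [0.014, 1.0, -0.0, -0.0]
wrist_force: [-0.8, 0.4, 0.8]
finger_gap: 0.0004
gripper_force: 0.0
[0.58730613 0.41170233 0.26745002] [-0.88649257  0.5863421   0.35461607  1.28602076 -0.20008417  1.30476056
  1.00971287]
-2.6 [0.559 0.395] [ 27.6 -17.2  -0.5]
-2.52 [0.544 0.39 ] [14.6 -6.   0. ]
-2.44 [0.53  0.383] [14.2 -7.1  0. ]
-2.36 [0.516 0.375] [13.7 -8.3  0. ]
-2.28 [0.503 0.366] [13.1 -9.5  0. ]
-2.19 [0.49  0.356] [ 12.4 -10.6   0. ]
-2.11 [0.478 0.344] [ 11.6 -11.7   0. ]
-2.03 [0.467 0.332] [ 10.7 -12.7   0. ]
-1.95 [0.457 0.318] [  9.7 -13.6   0. ]
-1.87 [0.448 0.304] [  8.6 -14.5   0. ]
-1.79 [0.44  0.289] [  7.4 -15.3   0. ]
-1.71 [0.434 0.273] [  6.1 -16.    0. ]
-1.63 [0.429 0.257] [  4.7 -16.6   0. ]
-1.55 [0.425 0.24 ] [  3.3 -16.5   0. ]
-1.47 [0.422 0.225] [  2.1 -15.8   0. ]
-1.38 [0.421 0.209] [  0.8 -16.    0. ]
-1.3 [0.421 0.193] [ -0.5 -16.2   0. ]
-1.22 [0.423 0.176] [ -1.8 -16.2   0. ]
-1.14 [0.425 0.16 ] [ -3.1 -16.2   0. ]
-1.06 [0.429 0.144] [ -4.5 -16.    0. ]
-0.98 [0.435 0.128] [ -5.8 -15.7   0. ]
-0.9 [0.441 0.113] [ -7.2 -15.3   0. ]
-0.82 [0.45  0.098] [ -8.5 -14.7   0. ]
-0.74 [0.459 0.083] [ -9.8 -14.    0. ]
-0.66 [0.47 0.07] [-11.  -13.2   0. ]
-0.57 [0.482 0.057] [-12.2 -12.3   0. ]
-0.49 [0.495 0.046] [-13.3 -11.3   0. ]
-0.41 [0.509 0.035] [-14.3 -10.2  -0. ]
-0.33 [0.524 0.026] [-15.2  -8.9  -0. ]
-0.25 [0.539 0.018] [-16.   -7.6  -0. ]
-0.2 [0.549 0.013] [-10.2  -4.   -0. ]
-0.16 [0.558 0.01 ] [-9.1 -3.  -0. ]
-0.11 [0.568 0.007] [-9.2 -2.6 -0. ]
-0.07 [0.577 0.005] [-9.4 -2.2 -0. ]
-0.03 [0.586 0.003] [-9.5 -1.7 -0. ]
```

```bash
python3 -m inch '[[[0,0,0],[10,-6,0],1],[[0,0,0],[10,-6,0],1],[[0,0,0],[8,-5,0],1],[[0,0,0],[14.6,-6,0],1],[[0,0,0],[14.2,-7.1,0],1],[[0,0,0],[13.7,-8.3,0],1],[[0,0,0],[13.1,-9.5,0],1],[[0,0,0],[12.4,-10.6,0],1],[[0,0,0],[11.6,-11.7,0],1],[[0,0,0],[10.7,-12.7,0],1],[[0,0,0],[9.7,-13.6,0],1],[[0,0,0],[8.6,-14.5,0],1],[[0,0,0],[7.4,-15.3,0],1],[[0,0,0],[6.1,-16,0],1],[[0,0,0],[4.7,-16.6,0],1],[[0,0,0],[3.3,-16.5,0],1],[[0,0,0],[2,-15.8,0],1],[[0,0,0],[1,-16,0],1]]' && python3 -m inch '[[[0,0,0],[-0.5,-16.2,0],1],[[0,0,0],[-1.8,-16.2,0],1],[[0,0,0],[-3.1,-16.2,0],1],[[0,0,0],[-4.5,-16,0],1],[[0,0,0],[-5.8,-15.7,0],1],[[0,0,0],[-7.2,-15.3,0],1],[[0,0,0],[-8.5,-14.7,0],1],[[0,0,0],[-9.8,-14,0],1],[[0,0,0],[-11,-13.2,0],1],[[0,0,0],[-12.2,-12.3,0],1],[[0,0,0],[-13.3,-11.3,0],1],[[0,0,0],[-14.3,-10.2,0],1],[[0,0,0],[-15.2,-8.9,0],1],[[0,0,0],[-14,-7,0],1],[[0,0,0],[0,0,0],1]]'
python3 - <<'E'
from h import *
snap('top','top11');snap('scene','scene11');print(get_state()['position'])
A=lambda f,x,y,w,h:cv2.resize(cv2.imread(f'pics/{f}.png')[y:y+h,x:x+w],(400,300),interpolation=cv2.INTER_CUBIC)
E
```

```text
t: 32.25
position: [0.4219, 0.2083, 0.2694]
eef_rot: [0.013, 1.0, 0.001, 0.001]
wrist_force: [0.6, 0.1, 0.8]
finger_gap: 0.0005
gripper_force: 0.2
t: 33.5
position: [0.5398, 0.0159, 0.2686]
eef_rot: [0.014, 1.0, -0.001, 0.001]
wrist_force: [0.3, 0.1, 0.0]
finger_gap: 0.0003
gripper_force: 0.0
[0.53753981 0.01769025 0.26806432]
```

```bash
python3 -m inch '[[[0,0,0],[-8,-3,0],1],[[0,0,0],[-8,-3,0],1],[[0,0,0],[-8,-2,0],1],[[0,0,0],[-5,-1,0],1],[[0,0,0],[-4,-1,0],1]]';python3 -m inch '[[[0,0,0],[-4,-1,0],1],[[0,0,0],[-3,0,0],1]]';python3 -m inch '[[[0,0,0],[-3,0,0],1],[[0,0,0],[-2,0,0],1]]'
```

```text
t: 34.02
position: [0.5708, 0.0076, 0.2677]
eef_rot: [0.013, 1.0, -0.0, -0.0]
wrist_force: [-0.3, -0.1, -0.3]
finger_gap: 0.0003
gripper_force: 0.0
t: 34.18
position: [0.5772, 0.0061, 0.2676]
eef_rot: [0.013, 1.0, -0.0, -0.0]
wrist_force: [-6.2, -1.5, 2.9]
finger_gap: 0.0007
gripper_force: 2.8
t: 34.35
position: [0.5814, 0.0055, 0.2675]
eef_rot: [0.013, 1.0, -0.0, -0.001]
wrist_force: [-3.8, -3.2, 1.7]
finger_gap: 0.001
gripper_force: 2.0
```

```bash
python3 -m inch '[[[0,0,0],[-2,0,0],1],[[0,0,0],[-1.5,0,0],1]]';python3 -m inch '[[[0,0,0],[-1.5,0,0],1],[[0,0,0],[-1.5,0,0],1]]';python3 -m inch '[[[0,0,0],[-1.5,0,0],1],[[0,0,0],[-1,0,0],1],[[0,0,0],[0,0,0],1]]'
```

```text
t: 34.52
position: [0.5859, 0.0062, 0.2677]
eef_rot: [0.013, 1.0, 0.0, 0.0]
wrist_force: [-0.1, -0.2, 0.3]
finger_gap: 0.0005
gripper_force: 0.0
t: 34.68
position: [0.5886, 0.0064, 0.2678]
eef_rot: [0.013, 1.0, 0.0, -0.0]
wrist_force: [-9.6, -0.3, 8.1]
finger_gap: 0.0005
gripper_force: 5.4
t: 34.93
position: [0.5885, 0.0064, 0.2678]
eef_rot: [0.013, 1.0, 0.001, -0.003]
wrist_force: [-15.7, 0.6, 10.2]
finger_gap: 0.0004
gripper_force: 7.7
```

```bash
python3 -m inch '[[[0,0,0],[4,0,0],1],[[0,0,0],[10,0,0],1],[[0,0,0],[30,0,0],1],[[0,0,0],[35,0,0],1],[[0,0,0],[35,0,-20],1],[[0,0,0],[35,0,-30],1],[[0,0,0],[35,0,-30],1],[[0,0,0],[0,0,0],1],[[0,0,0],[0,0,0],1],[[0,0,0],[0,0,0],1]]'
python3 - <<'E'
from h import *
for n in('top','scene'):snap(n,n+'12')
A=lambda f,x,y,w,h:cv2.resize(cv2.imread(f'pics/{f}.png')[y:y+h,x:x+w],(400,300),interpolation=cv2.INTER_CUBIC)
cv2.imwrite('pics/comp12.png',np.vstack([np.hstack([A('top12',100,10,280,210),A('scene12',110,20,280,210)]),np.hstack([A('top11',100,90,200,150),A('top9',130,130,153,115)])]))
E
```

```text
t: 35.77
position: [0.414, 0.0109, 0.3419]
eef_rot: [0.013, 1.0, 0.001, 0.001]
wrist_force: [0.2, 0.0, -1.2]
finger_gap: 0.0001
gripper_force: 0.0
```

View pics/comp12.png

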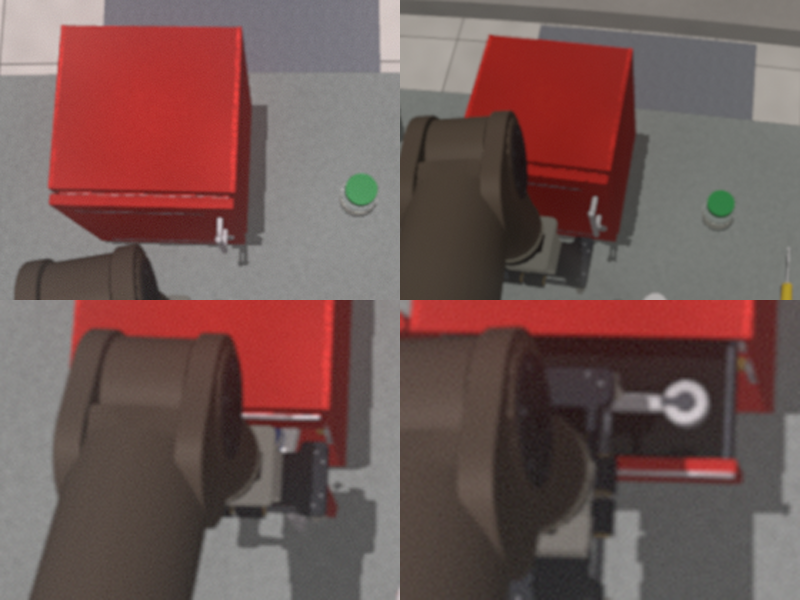

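The door is shut and parallel to the cabinet front at about (60–235, 200) in the top tile. The ratchet lay in the drawer, with its head at (685, 402), before the drawer was pushed in. The robot is clear of everything.

```bash
python3 -c "
from station import finish_job
print(finish_job())"
```

```text
the job is handed in; nothing more can be done
None
```

I handed the job in at about 36 s: the blue can is upright in the door's outer rack pocket, the ratchet is in the drawer, which is pushed home, and the door is shut on its catch.

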